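# Light the agate from the slant

## Task

Lift the clear dust cover off the agate stone and set it down upright on the bare table, clear of the white slab. Then draw the inspection torch (the thicker, taller of the two tools in the grey block) out of its hole and hold it up over the stone, slanting about 45 degrees and pointing its lens end straight at the stone from some 5 to 10 cm away. Do not shift the stone or touch it with the torch, and leave the other things alone; the job finishes with the gripper still holding the torch steady in that attitude, the torch touching nothing but the gripper.

Things in the scene. Friction and masses are not known exactly. Their poses are not given: they have to be found in the camera images.
- slab: Fixed white ceramic slab, 100 x 100 x 10 mm thick, lying on the table, yaw varies. Origin: centre of its underside, x and y along its edges, z up.
- stone: Polished reddish-brown agate dome, loose, 40 mm across, 20 mm high, 50 g, lying flat side down about the middle of the slab, at first under the cover. Origin: centre of its underside; z up through the dome.
- stone_mid (a point): Middle of the agate stone, 10 mm above its underside: the point the torch must point at.
- cover: Loose clear plastic dust cover, an upside-down square box 84 x 84 x 46 mm with 4 mm walls and open underneath, about 160 g, standing on the slab over the stone (about 15 mm free all round the stone). On its top a black upright bar handle, 50 mm long along the cover's x, 14 mm thick along its y, from 46 to 80 mm above the cover's underside. Origin: centre of its underside; z up.
- holder: Fixed grey block, 60 (x) x 150 (y) x 60 mm high, with two upright round holes of 32 mm diameter, 50 mm deep (hole floor 10 mm above the table), at y = -37.5 and +37.5 mm on its centre line. Origin: centre of its underside; z up; yaw varies.
- torch: Loose aluminium inspection torch, about 90 g, 140 mm long: head 28 mm diameter over the first 30 mm, then a 22 mm diameter body up to the tail. Stands lens down in one of the two holes of the block (which one varies), 90 mm sticking out. Origin: centre of the lens face (the head's end); its z axis runs from the lens to the tail, so the light points along its -z; x and y have no meaning (round).
- tester: Loose aluminium tester in the other hole, left alone: 28 mm diameter foot 30 mm tall, then a slim 12 mm stem, 110 mm in all, 60 mm sticking out. Origin: centre of its foot's end; z up along the stem.
- bangle_a: Loose brown agate bangle lying flat, 74 mm outside, 58 mm inside, 12 mm high, near the robot. Origin: centre of its underside. Left alone.
- bangle_b: Loose amber bangle lying flat, 74 mm outside, 58 mm inside, 10 mm high, on the far left. Origin: centre of its underside. Left alone.
- bottle: Loose small bottle, 32 mm diameter, 65 mm tall, standing beyond the slab. Origin: centre of its underside. Left alone.
- ringbox: Loose shut wooden ring box, 55 x 55 x 42 mm, beyond the slab. Origin: centre of its underside. Left alone.
- loupe: Loose folded loupe, 70 x 26 x 16 mm, lying near the robot on the left. Origin: its underside, about the middle. Left alone.
- brush: Loose brush, 160 mm long along its x, lying on the far right. Origin: its underside, about the middle. Left alone.
Not all that is in view belongs to the job. Leave any orange look-alike of the torch alone.

How it is judged:
On the way, in this order (a step that is already met when the one before it is completed fails the run):
1. the cover stands upright on the bare table, off the slab, let go (height (world z) of cover below 0.004 m and angle between cover's own z axis and vertical below 0.1 rad and horizontal distance between cover and slab above 0.09 m and contact force between cover and the fingers below 0.1 N), for 0.2 s.
2. the torch is gripped and drawn right out, its lens above the block's top (height (world z) of torch above 0.065 m and contact force between torch and holder below 0.1 N and contact force between the fingers and torch above 1 N), for 0.2 s.
At the end, for the whole second after the job is handed in: Torch gripped, steady, axis 34-56 deg off vertical, stone middle 35-140 mm ahead of the lens and within 17 mm of its axis (each way), lens over 35 mm up, touching nothing else. Cover upright, released on the table, over 90 mm from the slab centre. Stone moved under 15 mm, others under 30 mm (all of step 1 and contact force between the fingers and torch above 1 N and height (world z) of torch above 0.035 m and angle between torch's own z axis and vertical between 0.6 and 0.97 rad and z of stone_mid in the frame of torch between -0.14 and -0.035 m and x of stone_mid in the frame of torch between -0.017 and 0.017 m and y of stone_mid in the frame of torch between -0.017 and 0.017 m and linear speed of torch below 0.03 m/s and angular speed of torch below 0.3 rad/s and contact force between torch and holder below 0.1 N and contact force between torch and slab below 0.1 N and contact force between torch and stone below 0.1 N and contact force between torch and cover below 0.1 N and contact force between torch and tester below 0.1 N and contact force between torch and bangle_a below 0.1 N and contact force between torch and bangle_b below 0.1 N and contact force between torch and bottle below 0.1 N and contact force between torch and ringbox below 0.1 N and contact force between torch and loupe below 0.1 N and contact force between torch and brush below 0.1 N and linear speed of cover below 0.02 m/s and distance of stone from where it was at the start of the episode below 0.015 m and angle between stone's own z axis and vertical below 0.1 rad and distance of each of tester, bangle_a, bangle_b, bottle, ringbox, loupe, brush from where it was at the start of the episode below 0.03 m); the arm keeps its last pose, push and grip.
It fails at once if the stone was shifted 15 mm or more (distance of stone from where it was at the start of the episode above 0.015 m).
It fails at once if the torch struck the stone (contact force between torch and stone above 0.5 N).
It fails at once if another thing (tester, bangle, bottle, ring box, loupe or brush) was moved over 30 mm (distance of any of tester, bangle_a, bangle_b, bottle, ringbox, loupe, brush from where it was at the start of the episode above 0.03 m).
It also fails if it takes over 59 s, if anything falls off the work surface, if the arm or the gripper's body presses on something with over 40 N, if the wrist force passes 120 N, or if a joint passes its speed limit or range.

## Robot

A 7-joint arm with a two-finger parallel gripper is mounted at the origin on the work surface. World frame = base frame: x ahead of the robot, y to its left, z up, the work surface at z = 0. Lengths are in m, angles in rad, forces in N, time in s.
With the tool pointing down it reaches from about 0.425 to 0.925 m from the base axis. Payload 6.8 kg.
Tool frame: the origin (TCP) lies midway between the tips of the shut fingers; the grasp point (between the pads) lies 19 mm behind it; z points along the fingers, y is the line along which they close (so a half turn about z gives the same grasp; the last joint's range is limited). The gripper opens to 85 mm and grips with 20 to 120 N. Pads are 22 mm wide; open, the fingers measure 114 mm over their backs; the gripper's body (76 mm by 85 mm) begins 54 mm behind the grasp point. The pads swing forward as they close: fully open they stand 13 mm farther back than shut.
Start: joints at [-1.349, 0.477, 0.022, 1.555, -0.011, 1.109, -0.083], TCP at [0.219, 0.639, 0.205] pointing down, gripper open.
Joint ranges: [-2.96, 2.96], [-0.34, 2.1], [-1.41, 1.46], [0.24, 2.44], [-1.37, 4.51], [0.17, 1.92], [-2.96, 2.96]. Speed limits (rad/s): [2.39, 2.39, 3.14, 3.14, 3.14, 3.14, 3.14].

## Interface

Orientations are given as a rotation vector (axis times angle).
In Python, from bench import r gives the robot as it stands. The module is installed in compiled form; this text tells all that it offers.
- The arm moves only by the tool apply_moves, never from a script. Its argument "rows" is a list of rows, each a list of 6 numbers: the shift along the tool's x, y, z scaled (see below), then the turn, a rotation vector about the tool's x, y, z scaled (see below). A call has 1 to 5 rows; each row is the pose to reach, as a shift and turn from the pose commanded when the call began, along the tool's axes at that moment; what a row does not reach only later rows make up. The controller multiplies each number of a shift by 0.25 m and each number of a turn by 90 degrees. A row lasts 1/8 s, in which the tool goes at most 62.5 mm and 10.7 degrees, less where a joint would pass 70% of its speed; a pose out of reach is approached as far as the arm can. A call with a number of a shift or a turn outside -1 to 1 is refused whole. A call with a gripper value outside its range is refused whole. "claw" is the opening, from 0 (shut) to 1 (fully open), set as the call begins (left out, the last holds). The fingers move at their own pace and stop on an object; "newtons" is the grip in N (left out, the last holds). Time passes only in rows, so rows that repeat a pose let the fingers close. It gives the time, the measured TCP pose, the force, the opening and the grip force at its end, in the units of the state.
- r.get_obs(): the state, without advancing time (a new reading comes with each control period).
- r.grab_frame(name): name is "scene" or "top" or "wrist"; returns a dict with "pixels" (480x640x3 uint8, red, green, blue), "intrinsics" (3x3 intrinsics, pixels), "eye" and "attitude" of the camera in the world. Camera axes: x right, y up, looking along -z (the intrinsics and any distortion apply to the point x, -y, -z); pixel columns grow to the right and rows downward; lengths in m; the calibration is good to about 2 mm. A picture is of the moment at which its call begins. There is no depth.
- r.hand_in(): hands the job in; it is judged then, once.
Trained networks look in a picture, given as the dict that the camera call returned (one of the last four; its "shot" number tells which), for a name from the list of things; names that differ only in an ending like _2 or _b are one class to them, and where a whole thing is asked for, a point or a joint stands for the part that bears it (a point fixed in the world has none). Each returns a list of dicts, best first, with "conf" (0 to 1); they miss things now and then, are a little off and sometimes report something else, mostly with a low value. They report only what shows in the picture. A call takes as long as a camera call. They do not tell look-alikes from the thing itself.
- r.search_frame(picture, thing): "rect" ([left, top, width, height] in pixels, round what is visible of it).
- r.outline_of(picture, thing): "pixels" (480x640 bool, what is visible of it) and "rect" ([left, top, width, height] in pixels, round what is visible of it).
- r.landmark_of(picture, thing): "point" ([column, row] in pixels: a listed point, or the origin of a listed thing).
The state is a dict: "clock": time; "joints": joint angles; "qvel": joint speeds; "tau": joint torques, N m; "tcp_pos": TCP position; "orientation": TCP orientation; "contact_force": force on the tool from outside, world axes, zero at the start; "moment": the same for the moment, N m; "grip_width": finger opening in m; "gripper_force": force on a finger pad.
Only numpy, scipy, OpenCV 4.12 (cv2) and the standard library are available. Lean on these libraries where they do the work, as an engineer would, in place of code of your own. Each camera call takes 0.05 s, during which the arm holds its last target. There are 200 camera calls.

## Working session

There is one attempt and no reset: what is moved stays moved. The work goes in short steps, Python scripts to look and compute and a tool call to move; the robot and the scene stay as the last step left them, time stands still between calls to the robot, and variables do not carry over. Pictures are saved under pics/ and viewed, at most 10 in all, crops included, and the job is handed in when it is done.

Besides the shell and the picture viewer there is one more tool, called after "Emit:" by a JSON object that holds its "method" and its "body", one argument or row to a line. apply_moves: Moves the arm, as the interface text tells. Its arguments: {"type":"object","properties":{"rows":{"type":"array","items":{"type":"array","items":{"type":"number"}}},"claw":{"type":"number"},"newtons":{"type":"number"}},"required":["rows"]}

```bash
mkdir -p pics; cat > h.py <<'E'
import numpy as np, cv2
from scipy.spatial.transform import Rotation as R
from bench import r
def cam(f):
    A=np.array(f["attitude"],float)
    M=A if A.shape==(3,3) else (R.from_rotvec(A).as_matrix() if A.size==3 else R.from_quat(A).as_matrix())
    return np.array(f["intrinsics"]),np.array(f["eye"]),M
def ray(f,p):
    K,e,M=cam(f); q=np.linalg.solve(K,[p[0],p[1],1]); return e,M@np.array([q[0],-q[1],-q[2]])
def at(f,p,z):
    e,d=ray(f,p); return e+d*(z-e[2])/d[2]
def proj(f,X):
    K,e,M=cam(f); c=M.T@(np.array(X)-e); q=K@[c[0],-c[1],-c[2]]; return q[:2]/q[2]
def save(f,n): cv2.imwrite(f"pics/{n}.png",f["pixels"][:,:,::-1])
def tri(fs,ps):
    A=0;b=0
    for f,p in zip(fs,ps):
        e,d=ray(f,p); d=d/np.linalg.norm(d);P=np.eye(3)-np.outer(d,d);A=A+P;b=b+P@e
    return np.linalg.solve(A,b)
E
cat > a.py <<'E'
from h import *
np.set_printoptions(precision=4,suppress=True)
s=r.get_obs(); print(s["tcp_pos"],s["orientation"],s["clock"])
fs={}
for n in ["scene","top"]:
    f=fs[n]=r.grab_frame(n); save(f,n+"0"); print(n,{k:np.round(v,3).tolist() for k,v in f.items() if k!="pixels"})
L={}
for t in "slab stone cover holder torch tester bangle_a bottle ringbox loupe brush".split():
    for n,f in fs.items():
        l=r.landmark_of(f,t)[:3]; 
        for d in l: print(t,n,np.round(d["point"],1),round(d["conf"],2),at(f,d["point"],0.01 if t in("stone","cover") else 0)[:2])
        if l: L[t,n]=l[0]["point"]
    if (t,"scene") in L and (t,"top") in L: print("   tri",tri([fs["scene"],fs["top"]],[L[t,"scene"],L[t,"top"]]))
E
python3 a.py
```

```text
[0.2184 0.638  0.2042] [-0.5157 -3.0988  0.0029] 0.0
scene {'intrinsics': [[517.315, 0.0, 320.523], [0.0, 517.315, 247.89], [0.0, 0.0, 1.0]], 'eye': [1.478, -0.298, 0.767], 'attitude': [0.783, 0.597, 1.184], 'shot': 1}
top {'intrinsics': [[465.943, 0.0, 322.857], [0.0, 465.943, 239.083], [0.0, 0.0, 1.0]], 'eye': [0.519, -0.053, 0.842], 'attitude': [0.084, -0.081, -1.549], 'shot': 2}
slab scene [353.7 278.1] 0.92 [0.6356 0.0204]
cover scene [353.1 272.9] 0.62 [0.6289 0.021 ]
cover top [288.5 225.3] 0.83 [0.6304 0.0119]
   tri [0.6312 0.0157 0.0126]
holder scene [237.9 263.4] 0.88 [ 0.5054 -0.2241]
holder top [419.3 295.5] 0.85 [ 0.5096 -0.2255]
   tri [ 0.5097 -0.2246  0.0035]
torch top [437.7 348.9] 0.9 [ 0.4163 -0.258 ]
torch top [439.5 286. ] 0.58 [ 0.5273 -0.2618]
torch top [168.1 161.7] 0.58 [0.7458 0.2387]
tester top [401.1 298.6] 0.61 [ 0.5034 -0.1929]
bangle_a scene [465.7 292.8] 0.93 [0.7539 0.2392]
bangle_a scene [292.6 222.4] 0.56 [ 0.3761 -0.0589]
bangle_a top [325.  360.6] 0.74 [ 0.3919 -0.0587]
bangle_a top [171.8 163.8] 0.64 [0.742  0.2316]
   tri [ 0.5423  0.1121 -0.0383]
bottle scene [307.7 323.8] 0.93 [ 0.7447 -0.1178]
bottle top [363.2 160.2] 0.73 [ 0.756  -0.1221]
   tri [ 0.7536 -0.1207  0.0094]
ringbox scene [398.6 308.3] 0.9 [0.7565 0.0791]
ringbox top [167.8 162.8] 0.58 [0.7437 0.2391]
   tri [ 0.7312  0.1651 -0.0097]
loupe scene [382.3 211.6] 0.65 [0.3969 0.1855]
loupe top [183.2 345.8] 0.63 [0.4124 0.1933]
   tri [0.4126 0.1843 0.0115]
brush scene [188.  339.4] 0.97 [ 0.7174 -0.3581]
brush top [488.1 181.9] 0.86 [ 0.7199 -0.3523]
   tri [ 0.7193 -0.3552  0.0005]
```

View pics/scene0.png

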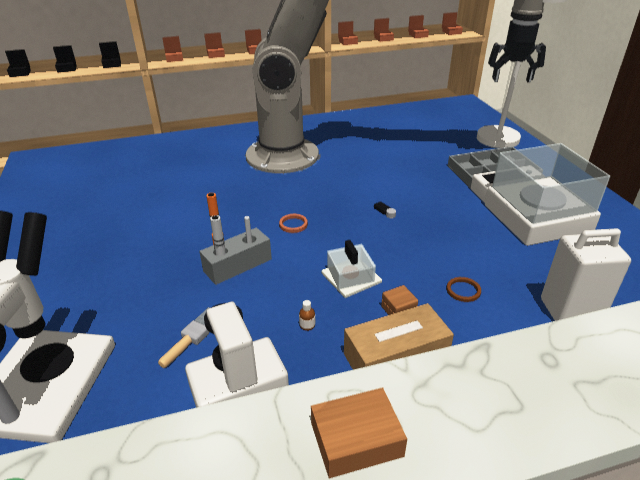

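View pics/top0.png

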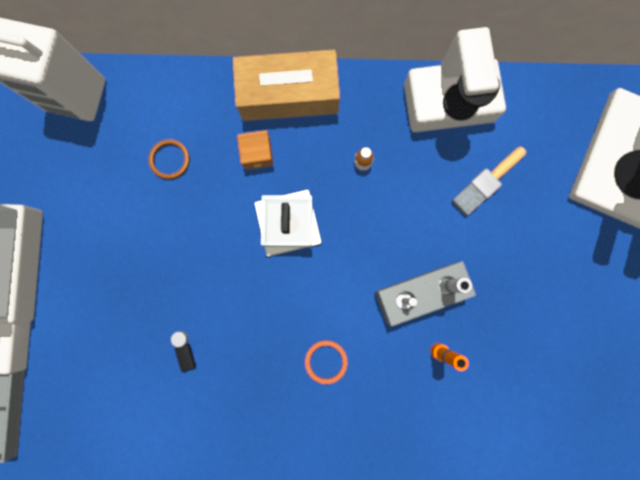

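The scene view shows the cover on the slab around (351,268), the torch in the block at (217,232), the tester at (248,230) and an orange decoy behind the torch at (212,204). The top view puts the handle at (286,218), running along world x. It also shows the torch tail at (465,286), the tester at (407,302) and the decoy at (450,357). The left side, near (0.58, 0.18), is free for the cover.

```bash
cat >> h.py <<'E'
np.set_printoptions(precision=4,suppress=True)
def down(yaw,tilt=None):  # tool pointing down, tool y along world angle yaw
    y=np.array([np.cos(yaw),np.sin(yaw),0]); z=np.array([0,0,-1.]); return np.c_[np.cross(y,z),y,z]
def goal(p,M):
    s=r.get_obs(); M0=R.from_rotvec(s["orientation"]).as_matrix(); p0=np.array(s["tcp_pos"])
    print("row",np.round(M0.T@(np.array(p)-p0)/.25,3),np.round(R.from_matrix(M0.T@M).as_rotvec()/(np.pi/2),3),"rows>=",np.linalg.norm(p-p0)/.0625)
def blob(f,box,z,thr=60):
    x,y,w,h=box; g=f["pixels"][y:y+h,x:x+w].max(2); m=np.argwhere(g<thr)[:,::-1]+[x,y]
    (c,sz,a)=cv2.minAreaRect(m.astype(np.float32)); P=np.array([at(f,q,z)[:2] for q in m]); u,S,v=np.linalg.svd(P-P.mean(0)); return P.mean(0),v[0],np.ptp(P@v.T,axis=0),len(m),m.mean(0)
E
python3 - <<'E'
from h import *
f=r.grab_frame("top"); print(blob(f,(272,195,28,48),.085))
g=r.grab_frame("scene"); print(blob(g,(342,235,18,32),.075))
print("torch",at(f,(464.5,286),.15),"tester",at(f,(410,302),.11))
c,v,_,_,_=blob(f,(272,195,28,48),.085)
yaw=np.arctan2(v[1],v[0])+np.pi/2; yaw=(yaw+np.pi/2)%np.pi-np.pi/2
if yaw<0: yaw+=np.pi
print("yaw",yaw)
goal([c[0],c[1],.17],down(yaw))
E
```

```text
(array([0.6215, 0.0083]), array([-0.9957,  0.0931]), array([0.0353, 0.0081]), 33, array([287.1212, 224.6061]))
(array([0.6316, 0.0128]), array([ 0.9911, -0.1334]), array([0.0838, 0.0245]), 209, array([350.8947, 251.6794]))
torch [ 0.5266 -0.2615  0.15  ] tester [ 0.5005 -0.1885  0.11  ]
yaw 1.477551154447811
row [-2.341 -1.863  0.141] [ 0.    -0.    -0.151] rows>= 11.982337300105677
```

Emit:
{"method": "apply_moves", "body": {
  "rows": [
    [-0.8,-0.64,0,0,0,0],
    [-0.8,-0.64,0,0,0,0],
    [-0.8,-0.64,0,0,0,0],
    [-0.8,-0.64,0,0,0,0],
    [-0.8,-0.64,0,0,0,0]
  ],
  "claw": 1
}}

```text
clock: 1.92
tcp_pos: [0.3597, 0.4176, 0.2056]
orientation: [0.529, 3.095, -0.002]
contact_force: [0.4, -0.1, 0.0]
grip_width: 0.0853
gripper_force: 0.0
```

Emit:
{"method": "apply_moves", "body": {
  "rows": [
    [-0.8,-0.64,0,0,0,-0.15],
    [-0.8,-0.64,0,0,0,-0.15],
    [-0.8,-0.64,0,0,0,-0.15],
    [-0.8,-0.64,0,0,0,-0.15],
    [-0.8,-0.64,0,0,0,-0.15]
  ]
}}

```text
clock: 2.55
tcp_pos: [0.4957, 0.2023, 0.2055]
orientation: [0.159, 3.136, -0.001]
contact_force: [-1.5, 0.6, 0.7]
grip_width: 0.0855
gripper_force: 0.0
```

```bash
python3 - <<'E'
from h import *
s=r.get_obs(); print(s["tcp_pos"],s["orientation"],s["clock"]); goal([.631,.0125,.15],down(1.46))
E
```

```text
[0.4957 0.2023 0.2055] [ 0.1587  3.1362 -0.0014] 2.55
row [-0.615 -0.701  0.224] [-0.001  0.001  0.006] rows>= 3.8339733685180817
```

Emit:
{"method": "apply_moves", "body": {
  "rows": [
    [-0.6,-0.7,0.16,0,0,0],
    [-0.6,-0.7,0.16,0,0,0],
    [-0.6,-0.7,0.16,0,0,0],
    [-0.6,-0.7,0.16,0,0,0],
    [-0.6,-0.7,0.16,0,0,0]
  ]
}}

```text
clock: 3.18
tcp_pos: [0.6274, 0.0151, 0.1643]
orientation: [-0.155, -3.137, 0.003]
contact_force: [0.4, 1.3, 0.6]
grip_width: 0.0851
gripper_force: 0.0
```

```bash
python3 - <<'E'
from h import *
s=r.get_obs(); print(s["tcp_pos"],s["orientation"],s["clock"]); 
f=r.grab_frame("wrist"); save(f,"w1")
g=r.grab_frame("scene")
for t,z in (("cover",.01),("stone",.01)):
  for n,q in (("w",f),("s",g)):
    for d in r.landmark_of(q,t)[:2]: print(t,n,d["point"],round(d["conf"],2),at(q,d["point"],z)[:2])
E
```

```text
[0.6274 0.0151 0.1643] [-0.155  -3.1374  0.0028] 3.175
cover w [321.8, 212.1] 0.94 [0.6319 0.0117]
cover s [351.8, 274.2] 0.88 [0.6324 0.0166]
stone s [238.2, 264.3] 0.69 [ 0.5216 -0.2249]
stone s [350.3, 278.8] 0.2 [0.6466 0.0082]
```

View pics/w1.png

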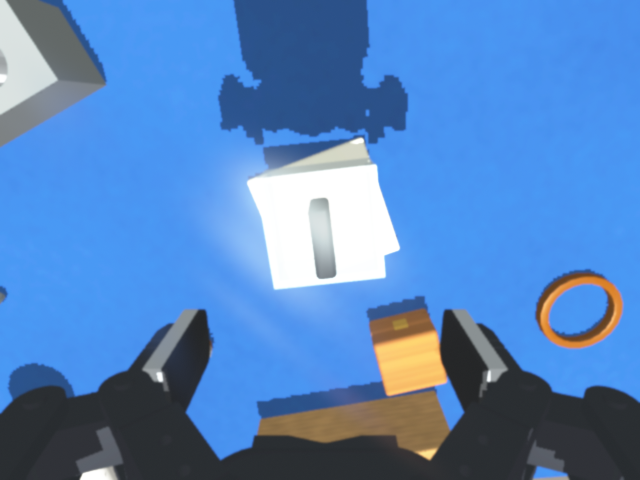

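The wrist view shows the handle's top running from (317,203) to (325,273), with the cover's top corners near (259,180), (376,166), (385,275) and (274,288).

```bash
python3 - <<'E'
from h import *
f=r.grab_frame("wrist")
a=at(f,(318,199),.09);b=at(f,(326,276),.09);print(a,b,(a+b)/2,np.linalg.norm(a-b))
C=[at(f,q,.056) for q in ((259,180),(376,166),(385,275),(274,288))]
print(C,np.mean(C,axis=0))
for i in range(4):
  d=C[(i+1)%4]-C[i]; print(np.linalg.norm(d),np.degrees(np.arctan2(d[1],d[0])))
d=a-b; print(np.degrees(np.arctan2(d[1],d[0])))
c=np.mean(C,axis=0); goal([c[0],c[1],.064],down(np.radians(86)))
E
```

```text
[0.6017 0.0182 0.09  ] [0.6541 0.0185 0.09  ] [0.6279 0.0183 0.09  ] 0.052394296920307566
[array([ 0.592 , -0.0229,  0.056 ]), array([0.5897, 0.0592, 0.056 ]), array([0.6721, 0.0618, 0.056 ]), array([ 0.6752, -0.0231,  0.056 ])] [0.6322 0.0187 0.056 ]
0.08209098513951307 91.62663694210265
0.0825275801211094 1.7914555698172867
0.08492742857228772 -87.92507756290807
0.0832322171024058 179.83899532006464
-179.6575734437731
row [-0.025 -0.003  0.406] [ 0.001  0.    -0.014] rows>= 1.6273997283017794
```

Emit:
{"method": "apply_moves", "body": {
  "rows": [
    [-0.02,-0.005,0,0,0,-0.07],
    [-0.02,-0.005,0.2,0,0,-0.07],
    [-0.02,-0.005,0.4,0,0,-0.07],
    [-0.02,-0.005,0.41,0,0,-0.07],
    [-0.02,-0.005,0.41,0,0,-0.07]
  ]
}}

```text
clock: 4.15
tcp_pos: [0.6321, 0.0167, 0.0642]
orientation: [-0.025, 3.14, 0.0]
contact_force: [-0.5, -0.2, 0.5]
grip_width: 0.0855
gripper_force: 0.0
```

Emit:
{"method": "apply_moves", "body": {
  "rows": [
    [0,0,0,0,0,0],
    [0,0,0,0,0,0],
    [0,0,0,0,0,0],
    [0,0,0,0,0,0],
    [0,0,0,0,0,0]
  ],
  "claw": 0,
  "newtons": 40
}}

```text
clock: 4.78
tcp_pos: [0.6314, 0.0157, 0.0631]
orientation: [-0.024, 3.141, -0.001]
contact_force: [-0.5, -1.3, 3.3]
grip_width: 0.0116
gripper_force: 39.1
```

Emit:
{"method": "apply_moves", "body": {
  "rows": [
    [0,0,0,0,0,0],
    [0,0,0,0,0,0],
    [0,0,0,0,0,0]
  ]
}}

```text
clock: 5.15
tcp_pos: [0.6314, 0.0157, 0.063]
orientation: [-0.024, 3.141, -0.001]
contact_force: [-0.7, -2.7, 5.6]
grip_width: 0.0117
gripper_force: 39.4
```

Emit:
{"method": "apply_moves", "body": {
  "rows": [
    [0,0,-0.1,0,0,0],
    [0,0,-0.25,0,0,0],
    [0,0,-0.35,0,0,0],
    [0,0,-0.35,0,0,0]
  ]
}}

```text
clock: 5.65
tcp_pos: [0.6321, 0.0172, 0.1515]
orientation: [-0.026, 3.139, 0.002]
contact_force: [0.5, -0.0, -1.5]
grip_width: 0.0117
gripper_force: 39.0
```

Emit:
{"method": "apply_moves", "body": {
  "rows": [
    [0.04,0.14,0,0,0,0],
    [0.08,0.3,0,0,0,0],
    [0.15,0.5,0,0,0,0],
    [0.2,0.66,0,0,0,0],
    [0.2,0.66,0,0,0,0]
  ]
}}

```text
clock: 6.28
tcp_pos: [0.5754, 0.1859, 0.148]
orientation: [0.037, -3.137, -0.002]
contact_force: [-0.6, -0.3, -1.5]
grip_width: 0.0122
gripper_force: 39.1
```

```bash
python3 - <<'E'
from h import *
s=r.get_obs(); print(s["tcp_pos"],s["grip_width"],s["gripper_force"],s["contact_force"])
g=r.grab_frame("scene"); save(g,"s2"); f=r.grab_frame("top"); P={}
for n,q in (("t",f),("s",g)):
  for d in r.landmark_of(q,"stone")[:2]: print(n,d["point"],round(d["conf"],2),at(q,d["point"],.01)[:2])
  for d in r.outline_of(q,"stone")[:1]: 
    c=np.argwhere(d["pixels"]).mean(0)[::-1]; print("outl",d["conf"],d["rect"],c,at(q,c,.02)[:2])
  for d in r.landmark_of(q,"loupe")[:1]: print("loupe",n,d["point"],at(q,d["point"],0)[:2])
E
```

```text
[0.5754 0.1859 0.148 ] 0.012246077851358722 39.10042090632487 [-0.6083 -0.3296 -1.4783]
t [285.6, 219.6] 0.75 [0.6407 0.0174]
outl 0.79 [276.9, 210.2, 24.2, 26.0] [287.741  223.3333] [0.6326 0.0125]
loupe t [182.8, 348.3] [0.408  0.1938]
s [352.2, 274.2] 0.61 [0.6327 0.0175]
outl 0.62 [341.2, 265.8, 17.7, 12.7] [349.9841 271.4921] [0.6335 0.0117]
loupe s [385.0, 212.6] [0.4036 0.1906]
```

View pics/s2.png

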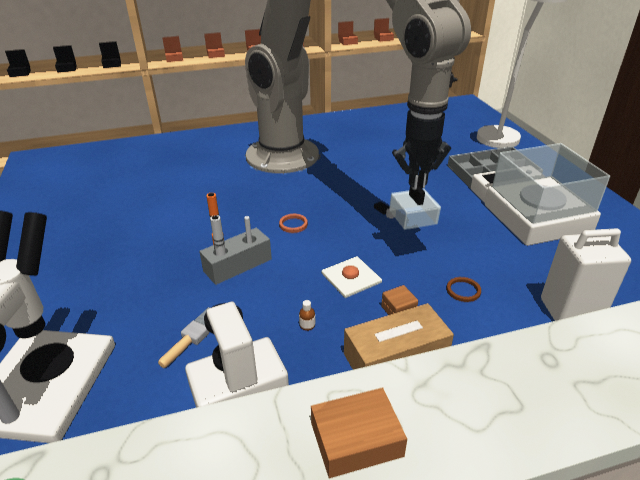

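The view shows the stone uncovered on the slab at (350,272), and the cover hanging upright over bare table at (414,208).

Emit:
{"method": "apply_moves", "body": {
  "rows": [
    [0,0,0.15,0,0,0],
    [0,0,0.28,0,0,0],
    [0,0,0.35,0,0,0],
    [0,0,0.365,0,0,0],
    [0,0,0.373,0,0,0]
  ]
}}

```text
clock: 7.3
tcp_pos: [0.5794, 0.1806, 0.0578]
orientation: [-0.024, 3.14, 0.001]
contact_force: [-0.0, 0.5, -0.5]
grip_width: 0.0117
gripper_force: 39.1
```

Emit:
{"method": "apply_moves", "body": {
  "rows": [
    [0,0,0.004,0,0,0],
    [0,0,0.004,0,0,0],
    [0,0,0.004,0,0,0]
  ]
}}

```text
clock: 7.68
tcp_pos: [0.5788, 0.1807, 0.0564]
orientation: [-0.025, 3.141, 0.001]
contact_force: [0.1, 0.4, -1.5]
grip_width: 0.0118
gripper_force: 39.1
```

Emit:
{"method": "apply_moves", "body": {
  "rows": [
    [0,0,0.005,0,0,0],
    [0,0,0.01,0,0,0],
    [0,0,0.014,0,0,0],
    [0,0,0.014,0,0,0]
  ]
}}

```text
clock: 8.18
tcp_pos: [0.5786, 0.1796, 0.0529]
orientation: [0.024, -3.141, 0.001]
contact_force: [-2.2, -2.6, 5.4]
grip_width: 0.0119
gripper_force: 40.1
```

Contact made; releasing.

Emit:
{"method": "apply_moves", "body": {
  "rows": [
    [0,0,0,0,0,0],
    [0,0,0,0,0,0],
    [0,0,0,0,0,0],
    [0,0,0,0,0,0],
    [0,0,0,0,0,0]
  ],
  "claw": 1
}}

```text
clock: 8.8
tcp_pos: [0.5785, 0.1805, 0.0524]
orientation: [0.025, -3.141, -0.0]
contact_force: [0.1, 0.6, -0.8]
grip_width: 0.0854
gripper_force: 0.0
```

Emit:
{"method": "apply_moves", "body": {
  "rows": [
    [0,0,-0.2,0,0,0],
    [0,0,-0.4,0,0,0],
    [0,0,-0.6,0,0,0],
    [0,0,-0.7,0,0,0],
    [0,0,-0.7,0,0,0]
  ]
}}

```text
clock: 9.43
tcp_pos: [0.5799, 0.1809, 0.2297]
orientation: [-0.025, 3.137, 0.003]
contact_force: [0.6, 0.5, -0.4]
grip_width: 0.0852
gripper_force: 0.0
```

```bash
python3 - <<'E'
from h import *
g=r.grab_frame("scene"); f=r.grab_frame("top")
for n,q in (("t",f),("s",g)):
  for d in r.landmark_of(q,"cover")[:1]: print(n,d["point"],round(d["conf"],2),at(q,d["point"],0)[:2])
for i in range(3): print(at(f,(464.5+i-1,286),.15))
# holder yaw from outline
o=r.outline_of(f,"holder")[0]; m=np.argwhere(o["pixels"])[:,::-1]; P=np.array([at(f,q,.06)[:2] for q in m],np.float32); print(cv2.minAreaRect(P))
for n,q in (("t",f),("s",g)):
 for o in r.outline_of(q,"torch")[:3]: print(n,o["conf"],o["rect"])
goal(np.array([.5266,-.2615,.28]),down(np.radians(91)))
E
```

```text
t [199.9, 249.5] 0.61 [0.5842 0.172 ]
s [404.0, 251.2] 0.56 [0.5761 0.1705]
[ 0.5266 -0.26    0.15  ]
[ 0.5266 -0.2615  0.15  ]
[ 0.5266 -0.263   0.15  ]
((0.5143808126449585, -0.22180965542793274), (0.06359300762414932, 0.15677094459533691), 20.984786987304688)
t 0.85 [438.1, 276.6, 33.8, 18.8]
t 0.8 [431.4, 342.6, 36.8, 30.1]
s 0.65 [210.3, 213.8, 18.5, 44.1]
s 0.6 [207.4, 193.3, 12.1, 25.4]
s 0.22 [275.9, 211.2, 32.3, 19.4]
row [ 0.234 -1.764 -0.213] [-0.001 -0.001 -0.001] rows>= 7.167812502852774
```

Emit:
{"method": "apply_moves", "body": {
  "rows": [
    [0.1,-0.9,-0.2,0,0,0],
    [0.1,-0.9,-0.2,0,0,0],
    [0.1,-0.9,-0.2,0,0,0],
    [0.1,-0.9,-0.2,0,0,0],
    [0.1,-0.9,-0.2,0,0,0]
  ]
}}

```text
clock: 10.4
tcp_pos: [0.5568, -0.0499, 0.2781]
orientation: [-0.013, 3.14, -0.002]
contact_force: [0.8, 0.2, 0.2]
grip_width: 0.0853
gripper_force: 0.0
```

Emit:
{"method": "apply_moves", "body": {
  "rows": [
    [0.13,-0.86,0,0,0,0.34],
    [0.13,-0.86,0,0,0,0.34],
    [0.13,-0.86,0,0,0,0.34],
    [0.13,-0.86,0,0,0,0.34],
    [0.13,-0.86,0,0,0,0.34]
  ]
}}

```text
clock: 11.02
tcp_pos: [0.5272, -0.2623, 0.2767]
orientation: [-0.811, -3.034, 0.002]
contact_force: [0.6, -0.1, 0.4]
grip_width: 0.0855
gripper_force: 0.0
```

```bash
python3 - <<'E'
from h import *
f=r.grab_frame("wrist"); save(f,"w3")
s=r.get_obs(); print(s["tcp_pos"],s["orientation"])
print("expect",proj(f,[.5266,-.2615,.15]),proj(f,[.5005,-.1885,.11]))
for o in r.outline_of(f,"torch")[:3]: print(o["conf"],o["rect"])
goal(np.array([.526,-.261,.102]),down(np.radians(60)))
E
```

```text
[ 0.528  -0.26    0.2766] [-0.8058 -3.0352 -0.0003]
expect [325.8446 213.7685] [387.6589 131.0242]
0.94 [235.8, 57.1, 50.5, 41.5]
0.77 [315.0, 179.4, 25.4, 49.5]
row [ 0.003 -0.013  0.699] [ 0.    -0.001  0.004] rows>= 2.7949486609240273
```

View pics/w3.png

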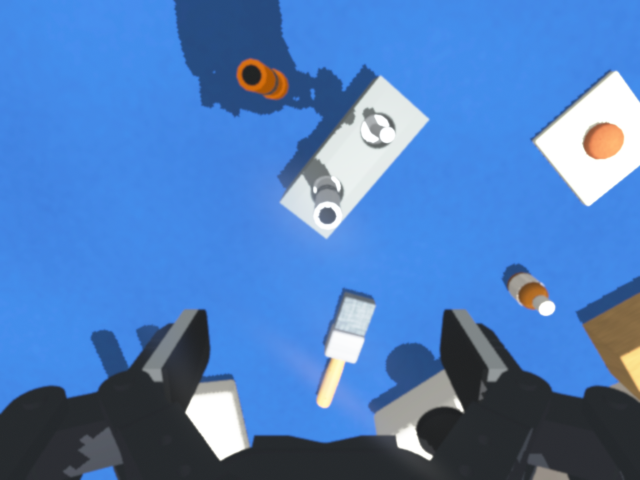

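The torch tail shows at (328,214), within 2 px of the prediction. The stone is at (603,141) and the decoy is well clear at (262,80).

Emit:
{"method": "apply_moves", "body": {
  "rows": [
    [0.003,-0.013,0.15,0,0,0],
    [0.003,-0.013,0.3,0,0,0],
    [0.003,-0.013,0.45,0,0,0],
    [0.003,-0.013,0.6,0,0,0],
    [0.003,-0.013,0.69,0,0,0]
  ]
}}

```text
clock: 11.75
tcp_pos: [0.5258, -0.2594, 0.1026]
orientation: [-0.798, -3.036, -0.002]
contact_force: [-0.5, 0.4, 0.3]
grip_width: 0.086
gripper_force: 0.0
```

Emit:
{"method": "apply_moves", "body": {
  "rows": [
    [0,0,0,0,0,0],
    [0,0,0,0,0,0],
    [0,0,0,0,0,0],
    [0,0,0,0,0,0],
    [0,0,0,0,0,0]
  ],
  "claw": 0,
  "newtons": 50
}}

```text
clock: 12.38
tcp_pos: [0.527, -0.2629, 0.1062]
orientation: [0.804, 3.034, 0.001]
contact_force: [-0.5, 1.4, 6.2]
grip_width: 0.0199
gripper_force: 49.0
```

Emit:
{"method": "apply_moves", "body": {
  "rows": [
    [0,0,0,0,0,0],
    [0,0,0,0,0,0]
  ]
}}

```text
clock: 12.62
tcp_pos: [0.527, -0.263, 0.1062]
orientation: [0.804, 3.034, 0.001]
contact_force: [-0.1, 1.0, 7.0]
grip_width: 0.0202
gripper_force: 49.0
```

Emit:
{"method": "apply_moves", "body": {
  "rows": [
    [0,0,-0.12,0,0,0],
    [0,0,-0.3,0,0,0],
    [0,0,-0.5,0,0,0],
    [0,0,-0.7,0,0,0],
    [0,0,-0.7,0,0,0]
  ]
}}

```text
clock: 13.25
tcp_pos: [0.5276, -0.2643, 0.2843]
orientation: [0.804, 3.029, -0.0]
contact_force: [-0.2, 0.0, -1.2]
grip_width: 0.0199
gripper_force: 49.3
```

```bash
cat >> h.py <<'E'
def aim(stone,phi,tilt,d,yawoff=0):
    # tool z tilted so the tool leans toward heading phi (from stone), TCP d from stone along axis
    u=np.array([np.sin(tilt)*np.cos(phi),np.sin(tilt)*np.sin(phi),np.cos(tilt)])
    M0=R.from_rotvec(r.get_obs()["orientation"]).as_matrix(); z0=M0[:,2]; z=-u
    q,_=R.align_vectors([z,[0,0,0]][:1],[z0]) ; M=q.as_matrix()@M0
    if yawoff: M=M@R.from_rotvec([0,0,yawoff]).as_matrix()
    return stone+u*d,M
E
python3 - <<'E'
from h import *
s=r.get_obs(); print(s["tcp_pos"],s["orientation"],s["joints"],s["gripper_force"])
g=r.grab_frame("scene"); save(g,"s4"); f=r.grab_frame("top"); w=r.grab_frame("wrist"); save(w,"w4")
P=[]
for q,n in ((f,"t"),(g,"s"),(w,"w")):
  for o in r.outline_of(q,"stone")[:2]:
    c=np.argwhere(o["pixels"]).mean(0)[::-1]; print(n,o["conf"],c,at(q,c,.02))
E
```

```text
[ 0.5276 -0.2643  0.2843] [ 0.8039  3.0288 -0.0004] [-0.0643  0.2875  0.5351  1.7026 -0.158   1.1864  1.5631] 49.28307831287384
t 0.61 [287.5703 223.2784] [0.6327 0.0128 0.02  ]
s 0.52 [349.6701 271.4061] [0.633  0.0111 0.02  ]
```

View pics/s4.png

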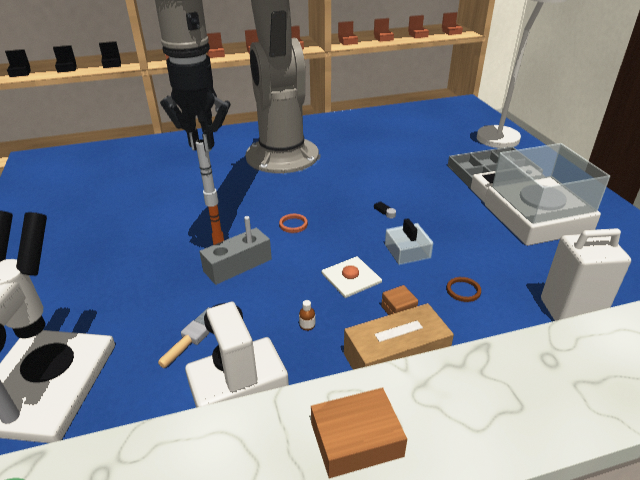

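The torch is out of the block and held at (205,170). The cover stands alone at (409,243), and the tester and other things are undisturbed.

```bash
python3 - <<'E'
from h import *
S=np.array([.632,.013,.02])
p,M=aim(S,np.radians(-120),np.radians(45),.30); print(p); goal(p,M)
p,M=aim(S,np.radians(-120),np.radians(45),.171); print(p,R.from_matrix(M).as_rotvec())
E
```

```text
[ 0.5259 -0.1707  0.2321]
row [0.178 0.321 0.185] [-0.5   -0.004  0.   ] rows>= 1.643006248383512
[ 0.5715 -0.0917  0.1409] [0.7015 2.6397 1.0922]
```

Emit:
{"method": "apply_moves", "body": {
  "rows": [
    [0.04,0.06,0.04,-0.1,0,0],
    [0.08,0.12,0.08,-0.2,0,0],
    [0.12,0.18,0.12,-0.3,0,0],
    [0.16,0.24,0.16,-0.4,0,0],
    [0.18,0.32,0.185,-0.5,0,0]
  ]
}}

```text
clock: 14.18
tcp_pos: [0.5257, -0.1713, 0.2329]
orientation: [0.703, 2.638, 1.1]
contact_force: [-0.4, 1.2, -1.7]
grip_width: 0.0199
gripper_force: 49.2
```

Emit:
{"method": "apply_moves", "body": {
  "rows": [
    [0,0,0,0,0,0],
    [0,0,0,0,0,0]
  ]
}}

```text
clock: 14.42
tcp_pos: [0.5266, -0.1715, 0.2337]
orientation: [0.701, 2.645, 1.091]
contact_force: [0.6, -0.2, 0.0]
grip_width: 0.0199
gripper_force: 49.4
```

```bash
python3 - <<'E'
from h import *
S=np.array([.632,.013,.02]); s=r.get_obs(); print(s["joints"],s["gripper_force"],s["contact_force"])
p,M=aim(S,np.radians(-120),np.radians(45),.30); goal(p,M)
p,M=aim(S,np.radians(-120),np.radians(45),.171); goal(p,M)
E
```

```text
[ 0.3631  0.388   0.3678  1.9261 -0.9632  1.2639  2.2822] 49.40030336380005 [ 0.5773 -0.162   0.0072]
row [ 0.004 -0.003  0.005] [-0.002 -0.003  0.   ] rows>= 0.029730196916832763
row [ 0.002 -0.002  0.521] [-0.002 -0.003  0.   ] rows>= 2.0855520338107367
```

Reached well. Now the approach along the axis.

Emit:
{"method": "apply_moves", "body": {
  "rows": [
    [0,0,0.15,0,0,0],
    [0,0,0.3,0,0,0],
    [0,0,0.42,0,0,0],
    [0,0,0.5,0,0,0],
    [0,0,0.5,0,0,0]
  ]
}}

```text
clock: 15.05
tcp_pos: [0.5705, -0.0928, 0.1453]
orientation: [0.697, 2.645, 1.095]
contact_force: [0.2, -0.2, -0.5]
grip_width: 0.0202
gripper_force: 49.4
```

```bash
python3 - <<'E'
from h import *
s=r.get_obs(); M=R.from_rotvec(s["orientation"]).as_matrix(); p=np.array(s["tcp_pos"]); S=np.array([.632,.013,.02])
print(p,"stone in tool",M.T@(S-p),s["gripper_force"],s["qvel"])
ims=[]
for n in("scene","top"):
  q=r.grab_frame(n)
  im=q["pixels"][:,:,::-1].copy(); c=proj(q,S); l=proj(q,p+M[:,2]*.096); t=proj(q,p-M[:,2]*.044)
  print(n,"stone",c,"lens exp",l,"tail",t)
  x,y=(np.array(l)-[60,70]).astype(int); ims.append(cv2.resize(im[y:y+140,x:x+130],None,fx=3,fy=3,interpolation=cv2.INTER_CUBIC)); print("crop",x,y)
  for o in r.outline_of(q,"stone")[:1]: print("stone outline",o["rect"],o["conf"])
cv2.imwrite("pics/fin.png",np.hstack(ims))
E
```

```text
[ 0.5705 -0.0928  0.1453] stone in tool [-0.0015 -0.002   0.1751] 49.355982542037964 [ 0.0257 -0.0165  0.0361 -0.0127  0.0105  0.0133 -0.0036]
scene stone [350.3315 270.9885] lens exp [326.8919 247.1479] tail [281.5536 204.0096]
crop 266 177
stone outline [383.5, 285.1, 34.6, 28.7] 0.47
top stone [287.4725 223.6583] lens exp [312.6177 236.3064] tail [370.583  263.7633]
crop 252 166
stone outline [278.5, 209.2, 23.9, 27.6] 0.62
```

View pics/fin.png

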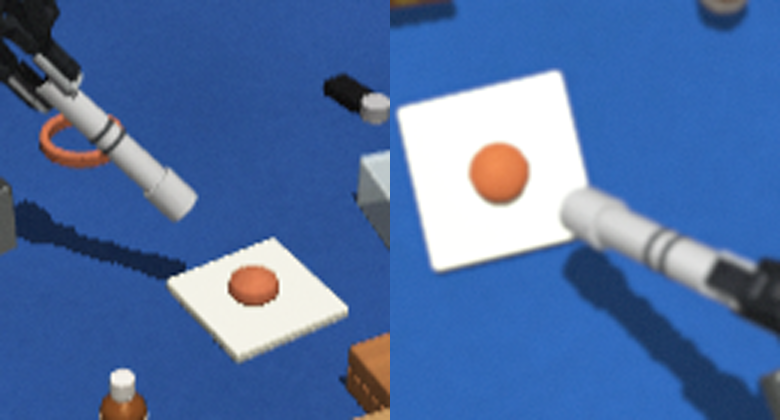

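The torch points at the stone in both views: the extended axis passes about 3 px from the stone's centre in the scene view and about 1 px in the top view. The lens sits where predicted, about 79 mm away. I'll let it settle and then hand in.

Emit:
{"method": "apply_moves", "body": {
  "rows": [
    [0,0,0,0,0,0],
    [0,0,0,0,0,0],
    [0,0,0,0,0,0],
    [0,0,0,0,0,0],
    [0,0,0,0,0,0]
  ]
}}

```text
clock: 15.88
tcp_pos: [0.5701, -0.0942, 0.1453]
orientation: [0.701, 2.643, 1.095]
contact_force: [-0.7, -0.2, -0.7]
grip_width: 0.0196
gripper_force: 49.4
```

```bash
python3 -c "
from h import *
s=r.get_obs(); print(abs(s['qvel']).max() if hasattr(s['qvel'],'max') else s['qvel'],s['gripper_force']); print(r.hand_in())"
```

```text
0.00152710767459994 49.356093406677246
the job is handed in; nothing more can be done
None
```

The job is handed in, with no verdict returned: the cover stands released on the bare table, and the gripper holds the torch steady at about 45°, aimed at the stone from about 8 cm.

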